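# Tighten the recessed clamp screw of a monitor-arm foot with a T-handled hex key

### The arm

A 7-joint arm with a two-finger parallel gripper is mounted at the origin on the work surface; the furniture and walls round the work are solid. World frame = base frame: x ahead of the robot, y to its left, z up, the work surface at z = 0. Lengths are in m, angles in rad, forces in N, time in s.
With the tool pointing down it reaches from about 0.4 to 0.875 m from the base axis. Payload 19.3 kg.
Tool frame: the origin (TCP) lies midway between the tips of the shut fingers; the grasp point (between the pads) lies 19 mm behind it; z points along the fingers, y is the line along which they close (so a half turn about z gives the same grasp; the last joint's range is limited). The gripper opens to 85 mm and grips with 20 to 120 N. Pads are 22 mm wide; open, the fingers measure 114 mm over their backs; the gripper's body (76 mm by 85 mm) begins 54 mm behind the grasp point. The pads swing forward as they close: fully open they stand 13 mm farther back than shut.
Start: joints at [0.647, 0.521, -0.036, 1.599, 0.021, 1.021, -0.113], TCP at [0.471, -0.411, 0.205] pointing down, gripper open.
Joint ranges: [-2.91, 2.91], [-0.3, 2.13], [-1.5, 1.42], [0.17, 2.43], [-1.26, 4.41], [0.16, 1.93], [-2.52, 2.52]. Speed limits (rad/s): [1.89, 1.89, 2.39, 2.39, 3.01, 3.01, 3.01].

### API

Orientations are given as a unit quaternion [w, x, y, z].
In Python, from workcell import bot, imaging gives the robot as it stands.
- The arm moves only by the tool send_rows, never from a script. Its arguments are lists of equal length, an entry for each row: "xyz": the shift along the world's x, y, z in m, a list of three; "dr": the turn, a rotation vector about the world's x, y, z in rad, a list of three. A call has 1 to 5 rows; each row shifts and turns the commanded pose from where the row before left it; what a row does not reach is not made up. A row lasts 1/12 s, in which the tool goes at most 41.7 mm and 7.16 degrees, less where a joint would pass 70% of its speed; a pose out of reach is approached as far as the arm can. A call with a gripper value outside its range is refused whole. "fingers" is the finger opening in m, from 0 to 0.0854, set as the call begins (left out, the last holds). The fingers move at their own pace and stop on an object; "newtons" is the grip in N (left out, the last holds). Time passes only in rows, so rows that do not move let the fingers close. It gives the time, the measured TCP pose, the force, the opening and the grip force at its end, in the units of the state.
- bot.get_state(): the state, without advancing time (a new reading comes with each control period).
- imaging.read_camera(name): name is "scene" or "top" or "wrist"; returns a dict with "image" (420x560x3 uint8, blue, green, red), "K" (3x3 intrinsics, pixels), "D" ([k1, k2, p1, p2, k3] as OpenCV has them; the pictures are not rectified), "cam_to_world" (4x4, takes a point from camera to world coordinates). Camera axes: x right, y down, z forward; pixel columns grow to the right and rows downward; lengths in m; the calibration is good to about 2 mm. A picture is of the moment at which its call begins. There is no depth.
- bot.sign_off(): hands the job in; it is judged then, once.
The state is a dict: "time": time; "joint_positions": joint angles; "joint_vel": joint speeds; "joint_efforts": joint torques, N m; "position": TCP position; "eef_rot": TCP orientation; "wrist_force": force on the tool from outside, world axes, zero at the start; "wrist_torque": the same for the moment, N m; "width": finger opening in m; "gripper_force": force on a finger pad.
Only numpy, scipy, OpenCV 4.12 (cv2) and the standard library are available. Lean on these libraries where they do the work, as an engineer would, in place of code of your own. Each camera call takes 0.05 s, during which the arm holds its last target. There are 200 camera calls.

### The job

Take the smaller of the two T-handled hex keys (slimmer shaft, shorter and thinner handle bar) from the tool stand, feel it down into the recessed hex socket of the monitor-arm foot, and turn the screw clockwise (seen from above), regrasping as needed, until it is fully home against its stop. Then put the key back upright in the free hole of the stand, leaving the bigger key, the flask, the bottle and the phone where they are.

Things in the scene. Friction and masses are not known exactly. Their poses are not given: they have to be found in the camera images.
- foot: monitor-arm foot fixed to the desk: grey plate 170 x 110 x 12 mm (its x by y); origin on the desk under the plate's centre. A round pole stub (36 mm wide, 109 mm high over the desk) stands at +45 mm along its x; a black round boss (60 mm wide at the foot, 52 mm at the top, 66 mm high over the desk, mouth 40 mm wide) stands at -45 mm along its x and holds the screw
- socket (a point): point on the screw's upright axis at the level of its steel rim, 58 mm over the desk, sunk 8 mm below the mouth of the boss. Below it a hex socket 17.6 mm across flats with a sloping lead-in over the top 6 mm, floor 26 mm below this point. The point turns with the screw; its x axis is square to a pair of the socket's flats
- screw (a joint): turn of the screw in rad, growing clockwise seen from above; stops at 4.5 (fully home); starts between 0 and 1.0. It resists with about 0.15 N m and stays where it is left. No axial movement
- stand: fixed grey plastic tool stand, 64 x 200 x 80 mm (its x, y, z), origin on the desk under its centre; two upright through holes 28 mm wide on its centre line at y = +65 and -65 mm
- hole_a (a point): centre of the mouth of the stand's hole at y = +65 mm, 80 mm over the desk
- hole_b (a point): centre of the mouth of the stand's hole at y = -65 mm, 80 mm over the desk
- slim_key: the key to use, about 0.16 kg, 116 mm long, standing in either hole of the stand, turned any way, on its flange (round, 38 mm wide, 4 mm thick). Origin at the centre of the flange's underside; z up. Hex shaft 16 mm across flats, 72 mm long below the origin, the last 4 mm narrowed to 12 mm; a pair of flats is square to the key's x and fits those of the socket, alike every 60 degrees
- slim_bar (a point): centre of the slim key's black handle bar, 34 mm above its origin: 80 mm long (along the key's x), 16 mm thick (along y), 20 mm high; a 17 mm wide neck joins it to the flange
- slim_tip (a point): end of the slim key's hex shaft, 72 mm below its origin
- thick_key: the other key, to be left alone, in the other hole: same make and heights, hex 22 mm across flats, too thick for the socket; bar 100 mm long (along x), 20 mm thick; origin at the centre of the underside of its flange
- flask: bystander: wine-red steel flask, 65 mm wide, 195 mm high, standing on the desk beyond the foot; origin at the centre of its underside
- tall_bottle: bystander: clear plastic bottle, 60 mm wide, 214 mm high, standing on the desk beyond the stand; origin at the centre of its underside
- phone: bystander: grey cordless handset lying flat on the desk on the robot's side of the stand, 148 x 46 x 25 mm, length along its x; origin at the centre of its underside
Mind the look-alikes: they are no part of the job. Of the things shaped like the foot, the grey one is meant.

How it is judged:
On the way, in this order (a step that is already met when the one before it is completed fails the run):
1. the slim key's tip is down in the hex socket (z of slim_tip in the frame of socket below -0.014 m and horizontal distance between slim_tip and socket below 0.005 m), for 0.1 s.
2. the screw is turned home with the key still in the socket (value of joint screw above 4.3 rad and z of slim_tip in the frame of socket below -0.01 m and horizontal distance between slim_tip and socket below 0.006 m), for 0.1 s.
At the end, for the whole second after the job is handed in: the screw stands within 0.2 rad of its stop (joint above 4.3), and the slim key stands released and at rest in a hole of the stand, its origin within 12 mm of the hole's centre, its tip less than 14 mm over the desk, tilted less than 0.12 rad (value of joint screw above 4.3 rad and (horizontal distance between slim_key and hole_a below 0.012 m or horizontal distance between slim_key and hole_b below 0.012 m) and height (world z) of slim_tip below 0.014 m and angle between slim_key's own z axis and vertical below 0.12 rad and linear speed of slim_key below 0.02 m/s); the robot touches nothing.
It fails at once if the thicker key is moved by more than 30 mm or tilted (distance of thick_key from where it was at the start of the episode above 0.03 m or angle between thick_key's own z axis and vertical above 0.4 rad).
It fails at once if the flask is pushed more than 30 mm or tipped (distance of flask from where it was at the start of the episode above 0.03 m or angle between flask's own z axis and vertical above 0.3 rad).
It fails at once if the bottle is pushed more than 30 mm or tipped (distance of tall_bottle from where it was at the start of the episode above 0.03 m or angle between tall_bottle's own z axis and vertical above 0.3 rad).
It fails at once if the phone is pushed more than 30 mm (distance of phone from where it was at the start of the episode above 0.03 m).
It also fails if it takes over 72 s, if anything falls off the work surface, if the arm or the gripper's body presses on something with over 40 N, if the wrist force passes 120 N, or if a joint passes its speed limit or range.

## Working session

There is one attempt and no reset: what is moved stays moved. The work goes in short steps, Python scripts to look and compute and a tool call to move; the robot and the scene stay as the last step left them, time stands still between calls to the robot, and variables do not carry over. Pictures are saved under pics/ and viewed, at most 10 in all, crops included, and the job is handed in when it is done.

Besides the shell and the picture viewer there is one more tool, called after "Emit:" by a JSON object that holds its "fn" and its "kwargs", one argument or row to a line. send_rows: Moves the arm, as the interface text tells. Its arguments: {"type":"object","properties":{"xyz":{"type":"array"},"dr":{"type":"array"},"fingers":{"type":"number"},"newtons":{"type":"number"}},"required":["xyz","dr"]}

```bash
mkdir -p pics
python3 - <<'E'
from workcell import bot, imaging
import cv2, numpy as np
for n in ["scene","top"]:
    r=imaging.read_camera(n); cv2.imwrite(f"pics/{n}0.png",r["image"])
    np.savez(f"{n}0.npz",**{k:np.array(v) for k,v in r.items()})
    print(n,np.round(r["K"],1).tolist(),np.round(r["D"],3),np.round(r["cam_to_world"],3).tolist())
s=bot.get_state();print(s)
E
```

```text
scene [[537.8, 0.0, 280.2], [0.0, 537.8, 212.7], [0.0, 0.0, 1.0]] [-0.205  0.     0.     0.     0.   ] [[-0.837, -0.215, 0.503, -0.087], [-0.547, 0.342, -0.764, 0.926], [-0.008, -0.915, -0.404, 0.611], [0.0, 0.0, 0.0, 1.0]]
top [[489.2, 0.0, 281.4], [0.0, 489.2, 212.6], [0.0, 0.0, 1.0]] [-0.021  0.     0.     0.     0.   ] [[0.03, -0.995, 0.096, 0.442], [-1.0, -0.03, -0.001, -0.015], [0.004, -0.096, -0.995, 1.236], [0.0, 0.0, 0.0, 1.0]]
{'time': 0.1, 'joint_positions': array([ 0.6467988 ,  0.5219508 , -0.03631848,  1.59992314,  0.02121985,
        1.02112857, -0.11281224]), 'joint_vel': array([ 0.00100973, -0.00340417, -0.0001497 , -0.00217545, -0.0012516 ,
        0.00021816,  0.00157825]), 'joint_efforts': array([ 6.51910421e-03, -9.28486705e+01,  1.98523723e+00, -3.70532799e+01,
        1.81516469e-02,  5.52592814e-03,  8.78805645e-05]), 'position': array([ 0.47083807, -0.41052583,  0.20449564]), 'eef_rot': array([-4.44945839e-04,  9.10258441e-01,  4.14040225e-01, -2.53711146e-04]), 'wrist_force': array([-0.02146325, -0.58590736, -0.47390219]), 'wrist_torque': array([ 0.02584852, -0.04185342, -0.00517433]), 'gripper_force': 0.0, 'width': 0.08573305826403006}
```

View pics/scene0.png

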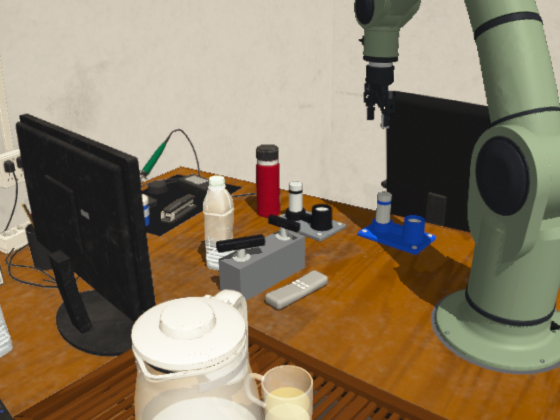

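View pics/top0.png

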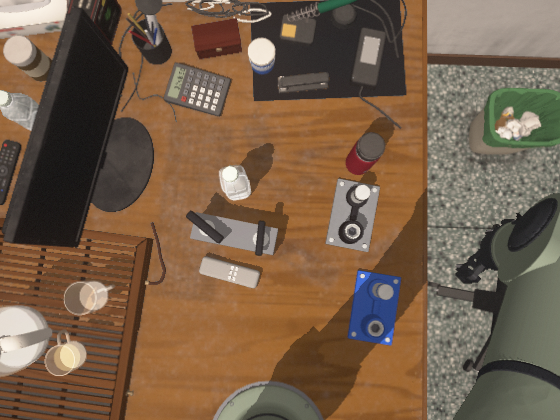

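Candidates for the wanted key in the top view are the bar at (205,227), which looks longer, and the bar at (261,238), which looks shorter. The foot candidates are the grey one with its boss at (351,232) and the blue one at (375,328), which is a decoy. I'll measure both bars, then check with a crop.

```bash
cat > h.py <<'E'
import cv2, numpy as np
from workcell import bot, imaging
def ray(r,uv,z):
    p=cv2.undistortPoints(np.array(uv,float).reshape(-1,1,2),r["K"],r["D"]).reshape(-1,2)
    T=np.asarray(r["cam_to_world"]); d=np.c_[p,np.ones(len(p))]@T[:3,:3].T; o=T[:3,3]
    return o+d*((z-o[2])/d[:,2])[:,None]
def proj(r,P):
    T=np.linalg.inv(r["cam_to_world"]); P=np.atleast_2d(P)
    return cv2.projectPoints(np.array(P,float),cv2.Rodrigues(T[:3,:3])[0],T[:3,3],r["K"],r["D"])[0].reshape(-1,2)
def blobs(r,mask,z,box,amin=60):
    m=np.zeros_like(mask); x0,y0,x1,y1=box; m[y0:y1,x0:x1]=mask[y0:y1,x0:x1]
    for c in cv2.findContours(m,cv2.RETR_EXTERNAL,cv2.CHAIN_APPROX_NONE)[0]:
        if cv2.contourArea(c)<amin: continue
        W=ray(r,c.reshape(-1,2),z)[:,:2]
        (cx,cy),(a,b),_=cv2.minAreaRect((W*1000).astype(np.float32)); bp=cv2.boxPoints(cv2.minAreaRect((W*1000).astype(np.float32)))
        e=[bp[1]-bp[0],bp[2]-bp[1]]; l=max(e,key=np.linalg.norm)
        print("px",cv2.boundingRect(c),"ctr mm",round(cx,1),round(cy,1),"size",round(a,1),round(b,1),"long yaw",round(float(np.arctan2(l[1],l[0])%np.pi),3))
E
python3 - <<'E'
from h import *
r=dict(np.load("top0.npz")); I=r["image"]; v=cv2.cvtColor(I,cv2.COLOR_BGR2HSV)
dark=((v[...,2]<60)*255).astype(np.uint8)
print("bars");blobs(r,dark,0.124,(180,200,285,262))
print("boss");blobs(r,dark,0.066,(325,205,375,250),30)
grey=((v[...,1]<45)&(v[...,2]>90)).astype(np.uint8)*255
print("plate");blobs(r,cv2.morphologyEx(grey,cv2.MORPH_CLOSE,np.ones((15,15))),0.012,(318,170,388,255),300)
print("stand");blobs(r,cv2.morphologyEx(grey|dark,cv2.MORPH_OPEN,np.ones((3,3))),0.08,(180,200,285,262),300)
print("mouth px->",ray(r,[(351,232)],0.066),"pole",ray(r,[(362,192)],.109))
a=cv2.resize(I[165:265,180:390],None,fx=3.8,fy=3.8,interpolation=cv2.INTER_CUBIC);cv2.imwrite("pics/crop1.png",a)
E
```

```text
bars
px (187, 211, 37, 32) ctr mm 514.2 155.6 size 97.8 17.8 long yaw 0.856
boss
px (339, 205, 24, 39) ctr mm 532.5 -183.7 size 91.8 55.3 long yaw 0.018
plate
px (326, 179, 54, 73) ctr mm 560.5 -196.2 size 108.3 167.9 long yaw 2.974
stand
px (200, 214, 59, 37) ctr mm 504.2 108.0 size 147.4 63.1 long yaw 1.404
mouth px-> [[ 0.51307656 -0.18519248  0.066     ]] pole [[ 0.60441237 -0.20310251  0.109     ]]
```

View pics/crop1.png

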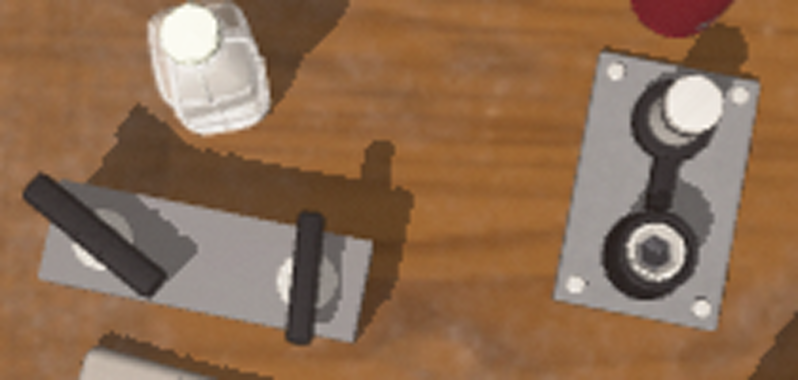

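The crop shows the thick key's long bar on the left, (30,185) to (155,290). The slim key's shorter bar is on the right, (312,212) to (299,343), so that is the one to take. The grey foot's screw rim is at crop (655,250). I'll move over the boss for a closer look at the socket on the way.

Run:
```python
from h import *
r=dict(np.load("top0.npz"))
b=ray(r,np.array([(312,212),(299,343)])/3.8+[180,165],.124); d=b[0]-b[1]
print(b.mean(0),np.linalg.norm(d),np.arctan2(d[1],d[0]))
print("rim",ray(r,np.array([(655,250)])/3.8+[180,165],.058))
print("flask",ray(r,[(366,157)],.15), "bottle",ray(r,[(231,174)],.21))
c=ray(r,np.array([(62,180),(372,240),(355,341),(40,278)])/3.8+[180,165],.08);print(c,c.mean(0))
```

```text
[0.48986018 0.02903086 0.124     ] 0.07869445616385996 -0.06539153146580741
rim [[ 0.51658317 -0.18961288  0.058     ]]
flask [[ 0.67857525 -0.2042697   0.15      ]] bottle [[0.620041   0.09258484 0.21      ]]
[[ 0.54792388  0.18494554  0.08      ]
 [ 0.51618972 -0.00983123  0.08      ]
 [ 0.453194   -0.00119328  0.08      ]
 [ 0.48634757  0.1958113   0.08      ]] [0.50091379 0.09243308 0.08      ]
```

Emit:
{"fn": "send_rows", "kwargs": {
  "xyz": [
    [0.005,0.037,0.015],
    [0.005,0.037,0.015],
    [0.005,0.037,0.015],
    [0.005,0.037,0.015],
    [0.005,0.037,0.015]
  ],
  "dr": [
    [0,0,0.12],
    [0,0,0.12],
    [0,0,0.12],
    [0,0,0.12],
    [0,0,0.12]
  ]
}}

```text
time: 0.52
position: [0.4958, -0.224, 0.2805]
eef_rot: [-0.0, 0.745, 0.667, -0.0]
wrist_force: [0.7, -0.1, -0.1]
width: 0.0855
gripper_force: 0.0
```

Run:
```python
from h import *
s=bot.get_state();print(s["time"],s["position"],s["eef_rot"],s["joint_positions"])
r=imaging.read_camera("wrist");cv2.imwrite("pics/w1.png",r["image"]);np.savez("w1.npz",**r);print(np.round(r["cam_to_world"],3).tolist(),r["K"][0,0])
print(proj(r,[[.514,-.187,.058],[.5,.045,.124]]))
```

```text
0.5167 [ 0.49577285 -0.22395657  0.28054066] [-7.75730343e-05  7.45298717e-01  6.66730650e-01 -2.37715960e-04] [ 0.48943269  0.32438571 -0.22693043  1.71074392  0.0802668   1.11588987
  0.12743922]
[[0.994, -0.108, -0.032, 0.504], [-0.112, -0.957, -0.269, -0.156], [-0.001, 0.271, -0.963, 0.45], [0.0, 0.0, 0.0, 1.0]] 293.06807302285273
[[ 289.70327145  151.84666222]
 [ 249.93219559 -102.58346959]]
```

View pics/w1.png

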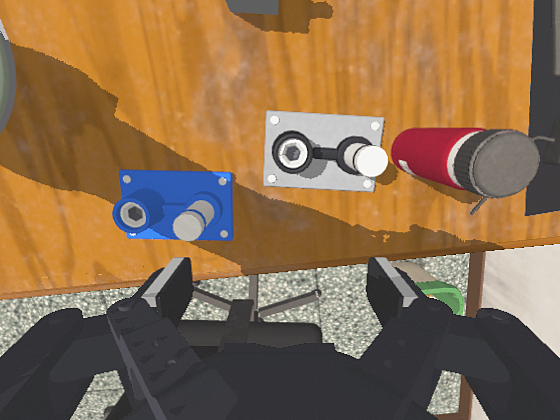

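The wrist view shows the grey foot's screw at (293,153) and the blue decoy's at (134,214). The key's position agrees with the stand hole to within 1 mm, so I'll go over the key.

Emit:
{"fn": "send_rows", "kwargs": {
  "xyz": [
    [0,0.02,0],
    [0,0.02,0],
    [0,0.02,0],
    [0,0.02,0],
    [0,0.02,0]
  ],
  "dr": [
    [0,0,0.12],
    [0,0,0.12],
    [0,0,0.12],
    [0,0,0.12],
    [0,0,0.12]
  ]
}}

```text
time: 0.98
position: [0.4958, -0.1248, 0.2798]
eef_rot: [-0.0, 0.515, 0.857, -0.0]
wrist_force: [0.6, -0.8, 1.1]
width: 0.0852
gripper_force: 0.0
```

Emit:
{"fn": "send_rows", "kwargs": {
  "xyz": [
    [0,0.02,0],
    [0,0.02,0],
    [0,0.02,-0.01],
    [0,0.02,-0.01],
    [0,0.02,-0.01]
  ],
  "dr": [
    [0,0,0.12],
    [0,0,0.12],
    [0,0,0.12],
    [0,0,0.12],
    [0,0,0.12]
  ]
}}

```text
time: 1.4
position: [0.4959, -0.0249, 0.2495]
eef_rot: [0.0, 0.239, 0.971, -0.0]
wrist_force: [-0.6, -0.4, -0.8]
width: 0.0854
gripper_force: 0.0
```

Emit:
{"fn": "send_rows", "kwargs": {
  "xyz": [
    [-0.001,0.02,-0.01],
    [-0.001,0.02,-0.01],
    [-0.002,0.01,-0.01],
    [-0.002,0.003,-0.01],
    [0,0,0]
  ],
  "dr": [
    [0,0,0.12],
    [0,0,0.12],
    [0,0,0.1],
    [0,0,0.077],
    [0,0,0]
  ]
}}

```text
time: 1.82
position: [0.4889, 0.028, 0.2084]
eef_rot: [-0.001, 0.033, 0.999, 0.0]
wrist_force: [-0.4, -0.5, -0.6]
width: 0.0853
gripper_force: 0.0
```

Run:
```python
from h import *
s=bot.get_state();q=s["eef_rot"];print(s["time"],s["position"],q,2*np.arctan2(q[2],q[1])-np.pi/2,s["joint_positions"])
r=imaging.read_camera("wrist");cv2.imwrite("pics/w2.png",r["image"]);np.savez("w2.npz",**r)
v=cv2.cvtColor(r["image"],cv2.COLOR_BGR2HSV);print(proj(r,[[.49,.029,.124],[.5165,-.1895,.058]]))
w=dict(np.load("w1.npz"));print("socket w1",ray(w,[(293,153)],.058))
```

```text
1.8167 [0.48889484 0.02800101 0.20838181] [-1.35764171e-03  3.26751673e-02  9.99465097e-01  1.04649045e-04] 1.505434297263025 [ 0.32220239  0.3585388  -0.63098536  1.91765784  0.25633024  0.94850533
  1.07548238]
[[280.36468447 208.84338026]
 [ 92.85074682 228.17848473]]
socket w1 [[ 0.51815909 -0.18897148  0.058     ]]
```

View pics/w2.png

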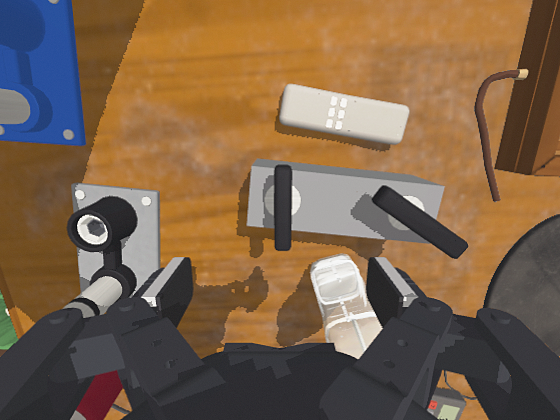

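The bar lies at (283,208), within 3 px of the prediction and clear of the finger gap. The socket hex shows at (95,229). I'll measure both here.

Run:
```python
from h import *
r=dict(np.load("w2.npz")); I=r["image"]; v=cv2.cvtColor(I,cv2.COLOR_BGR2HSV)
dark=((v[...,2]<70)*255).astype(np.uint8)
blobs(r,dark,.124,(262,155,310,258))
b=ray(r,[(283,166),(282,249)],.124);print("ends",b)
# rim: bright ring; inner hex contour
br=((v[...,2]>150)*255).astype(np.uint8); blobs(r,br,.058,(75,205,118,252),30)
a=cv2.resize(I[195:265,60:140],None,fx=7,fy=7,interpolation=cv2.INTER_CUBIC);cv2.imwrite("pics/sock.png",a)
```

```text
px (274, 165, 18, 86) ctr mm 490.4 30.7 size 14.9 79.0 long yaw 3.071
ends [[0.45194747 0.03377061 0.124     ]
 [0.5288261  0.02798611 0.124     ]]
px (77, 215, 31, 29) ctr mm 517.6 -190.9 size 34.1 34.2 long yaw 3.076
```

View pics/sock.png

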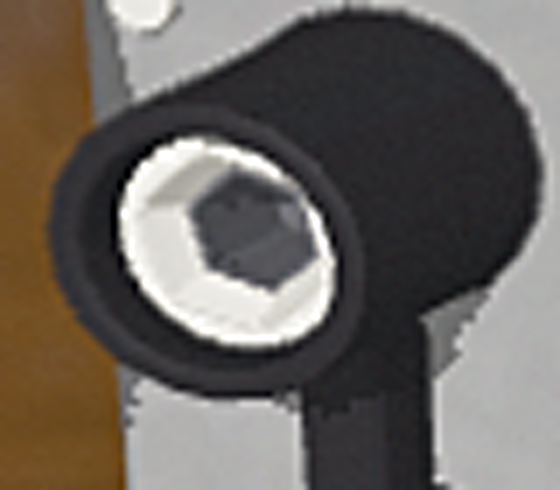

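Emit:
{"fn": "send_rows", "kwargs": {
  "xyz": [
    [0,0.001,-0.03],
    [0.001,0.001,-0.03],
    [0,0,-0.025],
    [0,0,-0.022],
    [0,0,0]
  ],
  "dr": [
    [0,0,0],
    [0,0,0],
    [0,0,0],
    [0,0,0],
    [0,0,0]
  ]
}}

```text
time: 2.28
position: [0.4896, 0.0284, 0.1003]
eef_rot: [-0.002, 0.037, 0.999, -0.0]
wrist_force: [-1.2, -0.3, -0.5]
width: 0.0853
gripper_force: 0.0
```

The crop shows the dark hex bore with corners near crop (237,165), (300,190), (315,250), (270,292), (208,255) and (190,205). Next I grasp and work out the hex angle.

Emit:
{"fn": "send_rows", "kwargs": {
  "xyz": [
    [0,0.002,-0.004],
    [0,0,0],
    [0,0,0],
    [0,0,0],
    [0,0,0]
  ],
  "dr": [
    [0,0,0],
    [0,0,0],
    [0,0,0],
    [0,0,0],
    [0,0,0]
  ],
  "fingers": 0.0,
  "newtons": 90
}}

```text
time: 2.7
position: [0.4916, 0.0311, 0.0999]
eef_rot: [0.001, 0.036, 0.999, -0.0]
wrist_force: [-0.3, 0.0, -0.7]
width: 0.0258
gripper_force: 0.0
```

Run:
```python
from h import *
r=dict(np.load("w2.npz"))
P=ray(r,np.array([(237,165),(300,190),(315,250),(270,292),(208,255),(190,205)])/7+[60,195],.052)[:,:2]
c=P.mean(0);print(c)
d=P-c;a=np.arctan2(d[:,1],d[:,0]);print(np.round(np.linalg.norm(d,axis=1)*1000,1),"vertex mod60",np.round(np.degrees(a)%60,1))
e=np.roll(P,-1,0)-P;print("edge mod60",np.round(np.degrees(np.arctan2(e[:,1],e[:,0]))%60,1),np.round(np.linalg.norm(e,axis=1)*1000,1))
z=np.exp(6j*a);print("mean vertex deg",np.degrees(np.angle(z.sum()))/6)
```

```text
[ 0.51752616 -0.18947306]
[10.8 11.  10.6 11.7  9.9 10.7] vertex mod60 [ 1.1  2.   2.9  0.4 56.9  5.6]
edge mod60 [ 2.3  0.6  6.5 51.   5.7  3.8] [10.8 10.6 11.6 11.5  9.  11.5]
mean vertex deg 1.500732461034693
```

Emit:
{"fn": "send_rows", "kwargs": {
  "xyz": [
    [0,0,-0.004],
    [0,0,0],
    [0,0,0],
    [0,0,0],
    [0,0,0]
  ],
  "dr": [
    [0,0,0],
    [0,0,0],
    [0,0,0],
    [0,0,0],
    [0,0,0]
  ]
}}

```text
time: 3.12
position: [0.4921, 0.0311, 0.0962]
eef_rot: [0.001, 0.036, 0.999, -0.0]
wrist_force: [-3.1, -3.1, 23.6]
width: 0.01
gripper_force: 88.6
```

Emit:
{"fn": "send_rows", "kwargs": {
  "xyz": [
    [0,0,0.02],
    [0,0,0.03],
    [0,0,0.03],
    [0,0,0.02],
    [0,0,0]
  ],
  "dr": [
    [0,0,0],
    [0,0,0],
    [0,0,0],
    [0,0,0],
    [0,0,0]
  ]
}}

```text
time: 3.53
position: [0.4927, 0.0315, 0.1985]
eef_rot: [0.003, 0.036, 0.999, 0.0]
wrist_force: [0.2, -0.5, -1.6]
width: 0.0099
gripper_force: 88.3
```

Run:
```python
from h import *
r=imaging.read_camera("wrist");I=r["image"];s=imaging.read_camera("scene");np.savez("s3.npz",**s);J=s["image"]
a=cv2.resize(I[180:420],(560,240));b=cv2.resize(J[100:300,180:380],None,fx=1.5,fy=1.5)
o=np.zeros((560,560,3),np.uint8);o[:240]=a;o[250:550,:300]=b;cv2.imwrite("pics/w3.png",o)
```

```text
(no output)
```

View pics/w3.png

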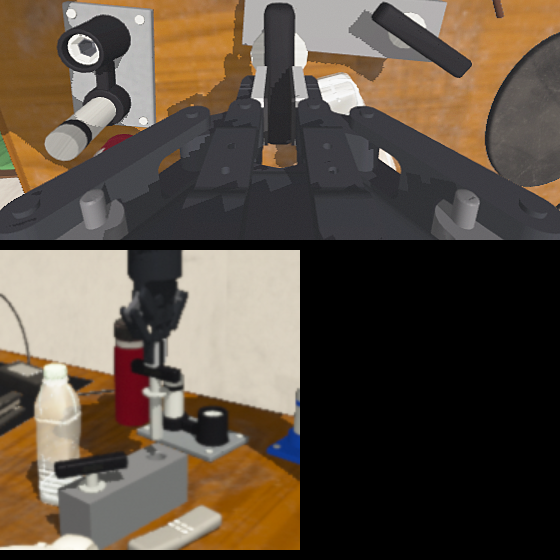

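The key is held upright, and both hole and thick key are undisturbed. Next I carry it over the socket, turning +0.62 rad to align the hex.

Emit:
{"fn": "send_rows", "kwargs": {
  "xyz": [
    [0.003,-0.022,0.005],
    [0.003,-0.022,0],
    [0.003,-0.022,0],
    [0.003,-0.022,0],
    [0.003,-0.022,0]
  ],
  "dr": [
    [0,0,0.062],
    [0,0,0.062],
    [0,0,0.062],
    [0,0,0.062],
    [0,0,0.062]
  ]
}}

```text
time: 4.05
position: [0.5054, -0.0798, 0.1985]
eef_rot: [-0.001, -0.121, 0.993, 0.0]
wrist_force: [0.8, 0.4, -1.7]
width: 0.01
gripper_force: 88.2
```

Emit:
{"fn": "send_rows", "kwargs": {
  "xyz": [
    [0.003,-0.025,0],
    [0.003,-0.025,0],
    [0.003,-0.025,0],
    [0.002,-0.025,0],
    [0,-0.01,0]
  ],
  "dr": [
    [0,0,0.062],
    [0,0,0.062],
    [0,0,0.062],
    [0,0,0.062],
    [0,0,0.062]
  ]
}}

```text
time: 4.47
position: [0.5162, -0.1922, 0.1981]
eef_rot: [-0.001, -0.271, 0.963, 0.0]
wrist_force: [-0.5, -0.5, -2.0]
width: 0.0099
gripper_force: 88.4
```

Run:
```python
from h import *
s=bot.get_state();q=s["eef_rot"];print(s["time"],s["position"],q,2*np.arctan2(q[2],q[1])-np.pi/2,s["joint_positions"],s["wrist_force"])
r=imaging.read_camera("top");np.savez("t4.npz",**r);t=imaging.read_camera("scene");np.savez("s4.npz",**t);w=imaging.read_camera("wrist")
o=np.zeros((600,800,3),np.uint8)
o[:300,:400]=cv2.resize(w["image"],(400,300))
px=proj(t,[[.5175,-.19,.09]])[0].astype(int);print(px,proj(t,[[.5175,-.19,.058]]))
o[:600,400:800]=cv2.resize(t["image"][px[1]-75:px[1]+75,px[0]-50:px[0]+50],(400,600))
cv2.imwrite("pics/p4.png",o)
```

```text
4.4667 [ 0.51621887 -0.19224215  0.19805107] [-1.12869043e-03 -2.71061445e-01  9.62561339e-01  2.97593545e-04] 2.119787888387206 [ 0.7515541   0.48769539 -0.69280122  1.77775316  0.36176113  1.00933486
  2.03908359] [-0.45366373 -0.54201038 -2.02368603]
[322 198] [[322.36779741 210.30133083]]
```

View pics/p4.png

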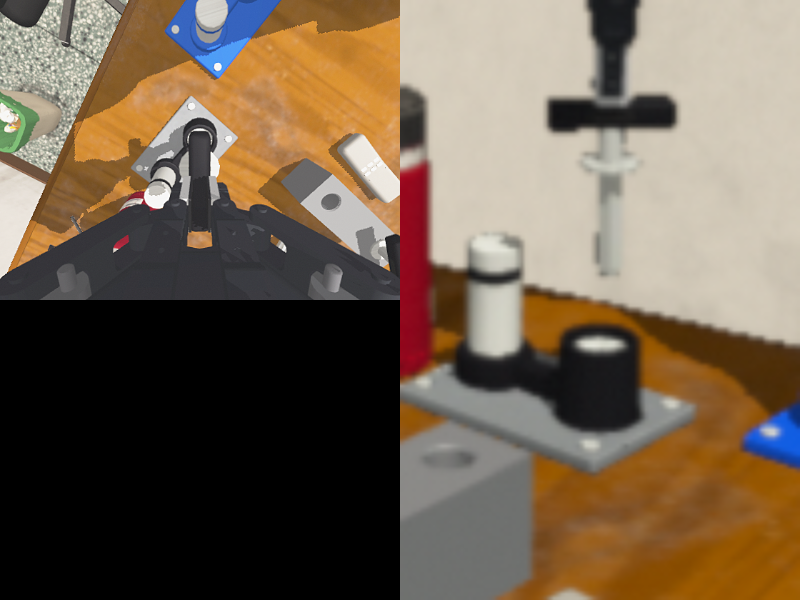

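The scene crop shows the shaft tip at crop x=609 against the mouth centre at 600, so the tip is about 3 mm off toward (-x,-y). That matches the numeric offset. I'll correct it and descend.

Emit:
{"fn": "send_rows", "kwargs": {
  "xyz": [
    [0.0025,0.0035,-0.015],
    [0,0,-0.015],
    [0,0,-0.012],
    [0,0,-0.008],
    [0,0,0]
  ],
  "dr": [
    [0,0,0],
    [0,0,0],
    [0,0,0],
    [0,0,0],
    [0,0,0]
  ]
}}

```text
time: 5.03
position: [0.5187, -0.1844, 0.1482]
eef_rot: [-0.001, -0.271, 0.962, 0.001]
wrist_force: [0.9, -0.3, -2.4]
width: 0.0099
gripper_force: 88.3
```

Emit:
{"fn": "send_rows", "kwargs": {
  "xyz": [
    [0,0,-0.003],
    [0,0,-0.003],
    [0,0,-0.003],
    [0,0,-0.003],
    [0,0,0]
  ],
  "dr": [
    [0,0,0],
    [0,0,0],
    [0,0,0],
    [0,0,0],
    [0,0,0]
  ]
}}

```text
time: 5.45
position: [0.5194, -0.1853, 0.1377]
eef_rot: [-0.0, -0.271, 0.963, 0.0]
wrist_force: [-0.2, 0.1, -1.3]
width: 0.0095
gripper_force: 88.8
```

Emit:
{"fn": "send_rows", "kwargs": {
  "xyz": [
    [-0.0005,-0.0025,0],
    [0,0,-0.003],
    [0,0,-0.003],
    [0,0,-0.003],
    [0,0,0]
  ],
  "dr": [
    [0,0,0],
    [0,0,0],
    [0,0,0],
    [0,0,0],
    [0,0,0]
  ]
}}

```text
time: 5.87
position: [0.5187, -0.1877, 0.1283]
eef_rot: [-0.0, -0.271, 0.963, 0.0]
wrist_force: [0.7, 0.7, -2.4]
width: 0.0096
gripper_force: 88.3
```

Run:
```python
from h import *
s=bot.get_state();print(s["position"],s["wrist_force"],s["wrist_torque"],s["width"])
```

```text
[ 0.51869821 -0.1876864   0.12828276] [ 0.73521346  0.67591879 -2.37789915] [-0.01714111  0.03654492 -0.02349036] 0.009580669047774356
```

Emit:
{"fn": "send_rows", "kwargs": {
  "xyz": [
    [0,0,-0.002],
    [0,0,-0.002],
    [0,0,-0.002],
    [0,0,0],
    [0,0,0]
  ],
  "dr": [
    [0,0,0],
    [0,0,0],
    [0,0,0],
    [0,0,0],
    [0,0,0]
  ]
}}

```text
time: 6.28
position: [0.519, -0.1877, 0.1229]
eef_rot: [-0.0, -0.271, 0.963, 0.0]
wrist_force: [0.1, 0.9, -2.4]
width: 0.0098
gripper_force: 88.3
```

Emit:
{"fn": "send_rows", "kwargs": {
  "xyz": [
    [0,0,-0.002],
    [0,0,-0.001],
    [0,0,0],
    [0,0,0],
    [0,0,0]
  ],
  "dr": [
    [0,0,0],
    [0,0,0],
    [0,0,0],
    [0,0,0],
    [0,0,0]
  ]
}}

```text
time: 6.7
position: [0.5195, -0.1878, 0.1204]
eef_rot: [0.0, -0.271, 0.963, -0.0]
wrist_force: [0.2, -0.5, 5.2]
width: 0.0098
gripper_force: 91.4
```

Emit:
{"fn": "send_rows", "kwargs": {
  "xyz": [
    [0,0,0.002],
    [0,0,0],
    [0,0,0],
    [0,0,0],
    [0,0,0]
  ],
  "dr": [
    [0,0,-0.05],
    [0,0,-0.1],
    [0,0,-0.1],
    [0,0,-0.1],
    [0,0,-0.1]
  ]
}}

```text
time: 7.12
position: [0.519, -0.1878, 0.1219]
eef_rot: [-0.0, -0.047, 0.999, -0.0]
wrist_force: [-0.7, -0.7, -1.8]
width: 0.0098
gripper_force: 89.3
```

```bash
cat > st.py <<'E'
from h import *
s=bot.get_state();q=s["eef_rot"];print(s["time"],s["position"],"yawY",(2*np.arctan2(q[2],q[1])-np.pi/2),"q7",s["joint_positions"][6],s["wrist_force"],s["wrist_torque"],s["width"])
E
python3 st.py
```

```text
7.1167 [ 0.51899998 -0.18779587  0.12190967] yawY 1.6651400224702595 q7 1.5704789719771668 [-0.71312558 -0.72202911 -1.80705936] [-0.20139217  0.10193614  0.16528609] 0.009823983083918854
```

Emit:
{"fn": "send_rows", "kwargs": {
  "xyz": [
    [0,0,0],
    [0,0,0],
    [0,0,0],
    [0,0,0],
    [0,0,0]
  ],
  "dr": [
    [0,0,-0.12],
    [0,0,-0.12],
    [0,0,-0.12],
    [0,0,-0.12],
    [0,0,-0.12]
  ]
}}

```text
time: 7.53
position: [0.519, -0.1879, 0.1219]
eef_rot: [-0.0, 0.251, 0.968, -0.0]
wrist_force: [-0.5, -0.2, -2.5]
width: 0.01
gripper_force: 89.0
```

Emit:
{"fn": "send_rows", "kwargs": {
  "xyz": [
    [0,0,0],
    [0,0,0],
    [0,0,0],
    [0,0,0],
    [0,0,0]
  ],
  "dr": [
    [0,0,-0.12],
    [0,0,-0.12],
    [0,0,-0.12],
    [0,0,-0.12],
    [0,0,-0.12]
  ]
}}

```text
time: 7.95
position: [0.519, -0.1879, 0.1219]
eef_rot: [0.0, 0.526, 0.851, -0.0]
wrist_force: [-0.8, -1.0, -2.3]
width: 0.0093
gripper_force: 89.0
```

```bash
python3 st.py
```

```text
7.95 [ 0.51897225 -0.18789894  0.12190691] yawY 0.46414350875843136 q7 0.558859158524282 [-0.84339423 -1.00021539 -2.33698995] [-0.29850163  0.1011961   0.20376505] 0.009304475564686712
```

Lateral forces are tiny, so I'll keep turning.

Emit:
{"fn": "send_rows", "kwargs": {
  "xyz": [
    [0,0,0],
    [0,0,0],
    [0,0,0],
    [0,0,0],
    [0,0,0]
  ],
  "dr": [
    [0,0,-0.12],
    [0,0,-0.12],
    [0,0,-0.12],
    [0,0,-0.12],
    [0,0,-0.12]
  ]
}}

```text
time: 8.37
position: [0.519, -0.1879, 0.1219]
eef_rot: [0.0, 0.753, 0.658, -0.0]
wrist_force: [-0.9, -1.2, -3.3]
width: 0.0095
gripper_force: 89.0
```

Emit:
{"fn": "send_rows", "kwargs": {
  "xyz": [
    [0,0,0],
    [0,0,0],
    [0,0,0],
    [0,0,0],
    [0,0,0]
  ],
  "dr": [
    [0,0,-0.12],
    [0,0,-0.12],
    [0,0,-0.12],
    [0,0,-0.12],
    [0,0,-0.12]
  ]
}}

```text
time: 8.78
position: [0.519, -0.188, 0.122]
eef_rot: [0.0, 0.914, 0.405, -0.0]
wrist_force: [-0.8, -1.0, -1.5]
width: 0.0097
gripper_force: 89.0
```

Emit:
{"fn": "send_rows", "kwargs": {
  "xyz": [
    [0,0,0],
    [0,0,0],
    [0,0,0],
    [0,0,0],
    [0,0,0]
  ],
  "dr": [
    [0,0,-0.12],
    [0,0,-0.12],
    [0,0,-0.12],
    [0,0,-0.12],
    [0,0,-0.12]
  ]
}}

```text
time: 9.2
position: [0.5189, -0.188, 0.1219]
eef_rot: [0.0, 0.993, 0.117, -0.0]
wrist_force: [-1.7, -2.8, -2.4]
width: 0.0095
gripper_force: 88.4
```

```bash
python3 st.py
```

```text
9.2 [ 0.51894839 -0.18796372  0.12192742] yawY -1.3358206880285002 q7 -0.9253583868463416 [-1.69870622 -2.82732468 -2.36885572] [-0.60151162  0.23960974  0.16420443] 0.009542332739562105
```

Emit:
{"fn": "send_rows", "kwargs": {
  "xyz": [
    [0,0,0],
    [0,0,0],
    [0,0,0],
    [0,0,0],
    [0,0,0]
  ],
  "dr": [
    [0,0,-0.1],
    [0,0,-0.1],
    [0,0,-0.1],
    [0,0,-0.1],
    [0,0,-0.1]
  ]
}}

```text
time: 9.62
position: [0.5189, -0.188, 0.1219]
eef_rot: [0.0, 0.991, -0.132, -0.0]
wrist_force: [-1.0, -1.6, -0.9]
width: 0.0097
gripper_force: 89.3
```

```bash
python3 st.py
```

```text
9.6167 [ 0.51894494 -0.18795501  0.12194319] yawY -1.834719200459923 q7 -1.3264805031958888 [-1.00133104 -1.58409731 -0.94104875] [-0.56908949  0.31281416  0.16505825] 0.009682160458335682
```

Emit:
{"fn": "send_rows", "kwargs": {
  "xyz": [
    [0,0,0],
    [0,0,0],
    [0,0,0],
    [0,0,0],
    [0,0,0]
  ],
  "dr": [
    [0,0,-0.06],
    [0,0,-0.06],
    [0,0,-0.06],
    [0,0,-0.06],
    [0,0,-0.06]
  ]
}}

```text
time: 10.03
position: [0.5189, -0.188, 0.1219]
eef_rot: [0.0, 0.961, -0.277, -0.0]
wrist_force: [-1.3, -2.4, -0.6]
width: 0.0098
gripper_force: 89.3
```

```bash
python3 st.py
```

```text
10.0333 [ 0.51893205 -0.187957    0.12193983] yawY -2.1327890524163657 q7 -1.5636480734159088 [-1.32464386 -2.37009593 -0.64455804] [-0.52613228  0.37137368  0.17070614] 0.009807870177442076
```

Emit:
{"fn": "send_rows", "kwargs": {
  "xyz": [
    [0,0,0],
    [0,0,0],
    [0,0,0],
    [0,0,0],
    [0,0,0]
  ],
  "dr": [
    [0,0,-0.05],
    [0,0,-0.05],
    [0,0,-0.05],
    [0,0,-0.05],
    [0,0,-0.05]
  ]
}}

```text
time: 10.45
position: [0.5189, -0.1879, 0.1219]
eef_rot: [0.0, 0.919, -0.395, -0.0]
wrist_force: [-1.1, -1.6, -1.5]
width: 0.0097
gripper_force: 89.4
```

```bash
python3 st.py
```

```text
10.45 [ 0.51889824 -0.18791442  0.1219203 ] yawY -2.382283670395963 q7 -1.7608957212876193 [-1.08985067 -1.62362503 -1.47507427] [-0.48970004  0.37796213  0.1910973 ] 0.00974564243488638
```

Emit:
{"fn": "send_rows", "kwargs": {
  "xyz": [
    [0,0,0],
    [0,0,0],
    [0,0,0],
    [0,0,0],
    [0,0,0]
  ],
  "dr": [
    [0,0,-0.05],
    [0,0,-0.05],
    [0,0,-0.05],
    [0,0,0],
    [0,0,0]
  ]
}}

```text
time: 10.87
position: [0.519, -0.1877, 0.1219]
eef_rot: [0.0, 0.888, -0.461, -0.0]
wrist_force: [-1.4, -1.1, -1.1]
width: 0.0102
gripper_force: 90.0
```

```bash
python3 st.py
```

```text
10.8667 [ 0.51897588 -0.18767287  0.12187885] yawY -2.5280606657578133 q7 -1.8758160480947235 [-1.43268922 -1.05290909 -1.11829274] [-0.3397063   0.43630139  0.17469935] 0.01015822098573806
```

Emit:
{"fn": "send_rows", "kwargs": {
  "xyz": [
    [0,0,0],
    [0,0,0],
    [0,0,0],
    [0,0,0],
    [0,0,0]
  ],
  "dr": [
    [0,0,-0.05],
    [0,0,-0.05],
    [0,0,0],
    [0,0,0],
    [0,0,0]
  ]
}}

```text
time: 11.28
position: [0.519, -0.1876, 0.1219]
eef_rot: [0.0, 0.864, -0.504, -0.0]
wrist_force: [-2.1, -0.5, -1.7]
width: 0.0094
gripper_force: 89.4
```

```bash
python3 st.py
python3 - <<'E'
from h import *
w=imaging.read_camera("wrist");np.savez("w5.npz",**w);t=imaging.read_camera("scene")
px=proj(t,[[.5175,-.19,.11]])[0].astype(int)
o=np.zeros((420,760,3),np.uint8);o[:,:560]=w["image"];o[:300,560:760]=cv2.resize(t["image"][px[1]-75:px[1]+75,px[0]-50:px[0]+50],(200,300));cv2.imwrite("pics/p5.png",o)
E
```

```text
11.2833 [ 0.51899536 -0.18760417  0.12192341] yawY -2.62737102825806 q7 -1.9537170789868281 [-2.10277148 -0.45721704 -1.68435196] [-0.17898409  0.42665286  0.14816349] 0.009411432018862903
```

View pics/p5.png

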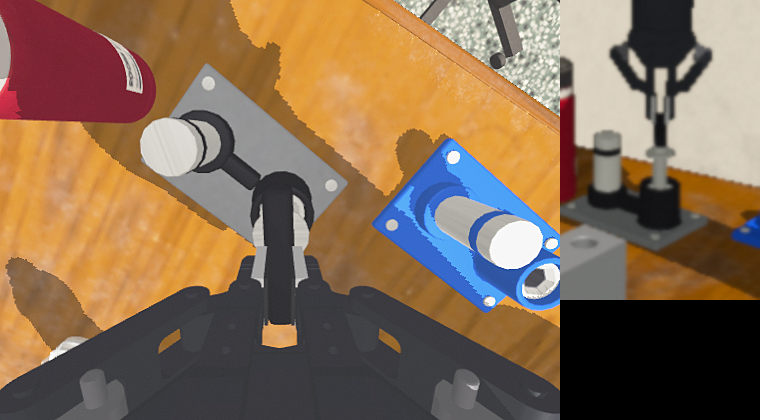

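The key is still down and the bar is straight in the grip. No torque rise yet, so I'll continue.

Emit:
{"fn": "send_rows", "kwargs": {
  "xyz": [
    [0,0,0],
    [0,0,0],
    [0,0,0],
    [0,0,0],
    [0,0,0]
  ],
  "dr": [
    [0,0,-0.05],
    [0,0,-0.05],
    [0,0,-0.05],
    [0,0,0],
    [0,0,0]
  ]
}}

```text
time: 11.8
position: [0.5191, -0.1877, 0.122]
eef_rot: [0.0, 0.823, -0.568, 0.0]
wrist_force: [-1.2, -1.2, -1.3]
width: 0.0096
gripper_force: 88.5
```

```bash
python3 st.py
```

```text
11.8 [ 0.51909245 -0.1876891   0.12196091] yawY -2.7779094620674543 q7 -2.0716916301091164 [-1.24956771 -1.15111248 -1.29599165] [-0.14258921  0.4140118   0.09069592] 0.009619629079114447
```

Emit:
{"fn": "send_rows", "kwargs": {
  "xyz": [
    [0,0,0],
    [0,0,0],
    [0,0,0],
    [0,0,0],
    [0,0,0]
  ],
  "dr": [
    [0,0,-0.05],
    [0,0,-0.05],
    [0,0,-0.05],
    [0,0,-0.05],
    [0,0,0]
  ]
}}

```text
time: 12.22
position: [0.5191, -0.1876, 0.1219]
eef_rot: [0.0, 0.762, -0.648, -0.0]
wrist_force: [-0.8, -0.5, -2.9]
width: 0.0098
gripper_force: 88.6
```

```bash
python3 st.py
python3 - <<'E'
from h import *
w=imaging.read_camera("wrist");np.savez("w6.npz",**w)
for n in ("w5","w6"):
    r=dict(np.load(n+".npz"));g=r["image"].max(2).astype(int)
    for row in (232,245,260,275,290): print(n,row,g[row,240:320:2].tolist())
E
```

```text
12.2167 [ 0.51911068 -0.18760721  0.121895  ] yawY -2.9804556607039014 q7 -2.230403051432567 [-0.78611671 -0.53229844 -2.94945493] [-0.0599235   0.24493626  0.0516992 ] 0.009812980386348235
w5 232 [147, 144, 144, 145, 145, 146, 167, 207, 204, 203, 203, 199, 34, 49, 53, 51, 54, 53, 55, 54, 57, 56, 55, 55, 53, 52, 39, 173, 206, 204, 203, 205, 202, 204, 193, 147, 148, 148, 150, 149]
w5 245 [213, 217, 218, 221, 226, 229, 213, 163, 202, 203, 204, 207, 88, 35, 51, 54, 53, 55, 52, 54, 56, 55, 57, 56, 55, 50, 36, 141, 206, 205, 203, 204, 203, 191, 141, 146, 148, 147, 147, 147]
w5 260 [231, 64, 66, 64, 65, 65, 62, 131, 170, 166, 166, 168, 167, 45, 56, 55, 55, 53, 53, 55, 55, 52, 57, 57, 54, 56, 44, 162, 168, 168, 168, 167, 146, 59, 65, 64, 65, 65, 65, 148]
w5 275 [63, 64, 66, 65, 62, 65, 177, 168, 167, 168, 169, 174, 68, 57, 52, 53, 53, 52, 53, 55, 53, 54, 55, 53, 52, 54, 56, 62, 176, 168, 167, 167, 168, 175, 49, 65, 66, 64, 64, 65]
w5 290 [65, 67, 64, 65, 64, 64, 65, 64, 62, 63, 62, 63, 66, 68, 52, 54, 51, 53, 49, 53, 56, 56, 55, 53, 51, 50, 69, 66, 62, 64, 65, 65, 64, 65, 63, 65, 64, 65, 62
[... 221 characters left out ...]
 158, 159, 158, 154, 162, 207, 206, 207, 209, 174, 38, 50, 54, 57, 54, 56, 54, 56, 55, 57, 55, 57, 51, 38, 75, 219, 212, 212, 210, 211, 179, 144, 147, 151, 151, 152, 149]
w6 260 [244, 67, 65, 67, 65, 67, 62, 135, 174, 173, 173, 174, 170, 44, 56, 54, 57, 55, 58, 56, 56, 55, 56, 57, 54, 58, 49, 168, 171, 173, 173, 173, 152, 61, 65, 68, 68, 67, 66, 157]
w6 275 [68, 67, 68, 66, 68, 54, 183, 172, 172, 172, 173, 180, 68, 60, 56, 52, 55, 54, 53, 57, 56, 55, 57, 55, 53, 53, 62, 63, 183, 173, 172, 172, 173, 183, 51, 67, 66, 70, 66, 68]
w6 290 [67, 66, 66, 65, 65, 65, 67, 65, 67, 66, 65, 65, 70, 70, 53, 56, 52, 52, 51, 55, 55, 55, 57, 55, 56, 51, 71, 69, 66, 66, 66, 66, 68, 65, 67, 66, 66, 66, 65, 67]
```

Emit:
{"fn": "send_rows", "kwargs": {
  "xyz": [
    [0,0,0],
    [0,0,0],
    [0,0,0],
    [0,0,0],
    [0,0,0]
  ],
  "dr": [
    [0,0,-0.05],
    [0,0,-0.05],
    [0,0,-0.05],
    [0,0,-0.05],
    [0,0,0]
  ]
}}

```text
time: 12.68
position: [0.5191, -0.1876, 0.1219]
eef_rot: [-0.0, -0.694, 0.72, 0.0]
wrist_force: [-0.8, -1.3, -1.8]
width: 0.0096
gripper_force: 88.5
```

```bash
python3 st.py
python3 - <<'E'
from h import *
w=imaging.read_camera("wrist");np.savez("w7.npz",**w)
I=w["image"][150:330,180:380];cv2.imwrite("pics/p7.png",cv2.resize(I,None,fx=3.3,fy=3.3,interpolation=cv2.INTER_CUBIC))
E
```

```text
12.6833 [ 0.51911578 -0.18763663  0.12190711] yawY 3.1035909517820777 q7 -2.3862070943408007 [-0.76633155 -1.30811816 -1.8381968 ] [ 0.01939467  0.18439074 -0.01084461] 0.009644299076257837
```

Emit:
{"fn": "send_rows", "kwargs": {
  "xyz": [
    [0,0,0.008],
    [0,0,0.012],
    [0,0,0.015],
    [0,0,0.015],
    [0,0,0]
  ],
  "dr": [
    [0,0,0],
    [0,0,0],
    [0,0,0],
    [0,0,0],
    [0,0,0]
  ]
}}

```text
time: 13.15
position: [0.5203, -0.1885, 0.1754]
eef_rot: [0.001, -0.694, 0.72, -0.002]
wrist_force: [1.4, 0.7, -1.5]
width: 0.0097
gripper_force: 88.7
```

```bash
python3 st.py
python3 - <<'E'
from h import *
w=imaging.read_camera("wrist");np.savez("w8.npz",**w)
for n in ("w5","w7","w8"):
    g=np.load(n+".npz")["image"].max(2)
    for row in (225,240,255,270,290,300):
        x=np.where(g[row,262:300]<60)[0]+262; print(n,row,x.min(),x.max(),(x.min()+x.max())/2)
E
```

```text
13.15 [ 0.52032508 -0.18849382  0.17536748] yawY 3.1044033890142924 q7 -2.431375072344974 [ 1.38320237  0.73605182 -1.49681219] [ 0.01885182 -0.05855501 -0.00902217] 0.009711640875717319
w5 225 264 292 278.0
w5 240 264 293 278.5
w5 255 267 291 279.0
w5 270 265 293 279.0
w5 290 268 291 279.5
w5 300 268 290 279.0
w7 225 265 293 279.0
w7 240 265 293 279.0
w7 255 267 291 279.0
w7 270 265 293 279.0
w7 290 268 290 279.0
w7 300 268 290 279.0
w8 225 265 293 279.0
w8 240 265 293 279.0
w8 255 267 291 279.0
w8 270 265 293 279.0
w8 290 268 291 279.5
w8 300 268 290 279.0
```

Emit:
{"fn": "send_rows", "kwargs": {
  "xyz": [
    [0,0.02,0.005],
    [0,0.02,0],
    [0,0.02,0],
    [0,0,0],
    [0,0,0]
  ],
  "dr": [
    [0,0,0],
    [0,0,0],
    [0,0,0],
    [0,0,0],
    [0,0,0]
  ]
}}

```text
time: 13.62
position: [0.5191, -0.1265, 0.1767]
eef_rot: [-0.0, -0.694, 0.72, 0.0]
wrist_force: [0.2, -0.4, -2.3]
width: 0.0096
gripper_force: 88.6
```

Run:
```python
from h import *
w=imaging.read_camera("wrist");np.savez("w9.npz",**w)
c=proj(w,[[.5175,-.19,.055]])[0];print(c)
x,y=(c-[32,32]).astype(int);print(x,y);cv2.imwrite("pics/p9.png",cv2.resize(w["image"][y:y+64,x:x+64],None,fx=9,fy=9,interpolation=cv2.INTER_CUBIC))
```

```text
[278.62222746 133.90601375]
246 101
```

View pics/p9.png

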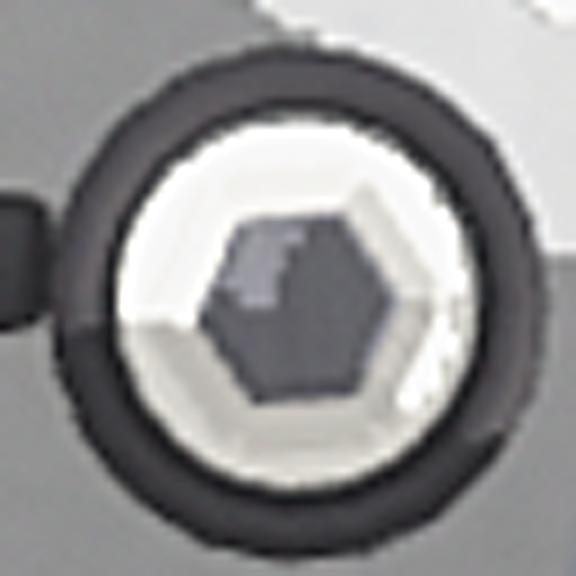

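The socket hex is clear, with corners at crop (235,217), (342,212), (392,298), (355,395), (258,405) and (198,318).

Run:
```python
from h import *
r=dict(np.load("w9.npz"))
P=ray(r,np.array([(235,217),(342,212),(392,298),(355,395),(258,405),(198,318)])/9+[246,101],.052)[:,:2]
c=P.mean(0);d=P-c;a=np.arctan2(d[:,1],d[:,0]);print(c,np.round(np.linalg.norm(d,axis=1)*1000,1),np.round(np.degrees(a)%60,1),np.degrees(np.angle(np.exp(6j*a).sum()))/6)
print("rim ctr",ray(r,np.array([(299,304)])/9+[246,101],.058))
print("key x deg now",np.degrees(3.104)-90)
```

```text
[ 0.51721596 -0.1886905 ] [11.5 11.1 10.3 11.2 11.1 10.7] [2.8 1.9 3.7 2.6 5.5 3.5] 3.346918671631396
rim ctr [[ 0.51695685 -0.18922894  0.058     ]]
key x deg now 87.84609960860755
```

The screw's hex now sits at 33.3° mod 60. I'll turn the held key back 120° plus the 5.5° alignment (2.19 rad), reinsert it and feel for the stop.

Emit:
{"fn": "send_rows", "kwargs": {
  "xyz": [
    [0,0,0],
    [0,0,0],
    [0,0,0],
    [0,0,0],
    [0,0,0]
  ],
  "dr": [
    [0,0,0.12],
    [0,0,0.12],
    [0,0,0.12],
    [0,0,0.12],
    [0,0,0.12]
  ]
}}

```text
time: 14.08
position: [0.5189, -0.1289, 0.1771]
eef_rot: [0.0, 0.877, -0.481, 0.0]
wrist_force: [-0.8, 0.4, -2.5]
width: 0.0097
gripper_force: 88.5
```

Emit:
{"fn": "send_rows", "kwargs": {
  "xyz": [
    [0,0,0],
    [0,0,0],
    [0,0,0],
    [0,0,0],
    [0,0,0]
  ],
  "dr": [
    [0,0,0.12],
    [0,0,0.12],
    [0,0,0.12],
    [0,0,0.12],
    [0,0,0.12]
  ]
}}

```text
time: 14.5
position: [0.5189, -0.1289, 0.1771]
eef_rot: [0.0, 0.98, -0.201, 0.0]
wrist_force: [-0.6, -0.5, -1.8]
width: 0.0101
gripper_force: 88.5
```

Emit:
{"fn": "send_rows", "kwargs": {
  "xyz": [
    [0,-0.015,0],
    [0,-0.015,0],
    [0,-0.015,0],
    [0,-0.0165,0],
    [0,0,0]
  ],
  "dr": [
    [0,0,0.12],
    [0,0,0.12],
    [0,0,0.12],
    [0,0,0.12],
    [0,0,0.12]
  ]
}}

```text
time: 14.92
position: [0.5183, -0.1937, 0.1773]
eef_rot: [0.001, 0.995, 0.096, 0.0]
wrist_force: [-0.7, -0.5, -1.4]
width: 0.0099
gripper_force: 88.9
```

Emit:
{"fn": "send_rows", "kwargs": {
  "xyz": [
    [0,0,0],
    [0,0,0],
    [0,0,0],
    [0,0,0],
    [0,0,0]
  ],
  "dr": [
    [0,0,0.12],
    [0,0,0.12],
    [0,0,0.12],
    [0,0,0.03],
    [0,0,0]
  ]
}}

```text
time: 15.33
position: [0.5187, -0.1906, 0.1771]
eef_rot: [0.0, 0.958, 0.286, 0.0]
wrist_force: [-0.6, 0.1, -2.1]
width: 0.0098
gripper_force: 88.5
```

```bash
python3 st.py
```

```text
15.3333 [ 0.51872771 -0.19057005  0.17711093] yawY -0.9897926132411202 q7 -0.572513842178973 [-0.63053216  0.09883992 -2.1340558 ] [-0.0210859   0.00290793 -0.03617877] 0.00980528942190979
```

Emit:
{"fn": "send_rows", "kwargs": {
  "xyz": [
    [0,0.0028,-0.01],
    [0,0,-0.012],
    [0,0,-0.008],
    [0,0,-0.004],
    [0,0,0]
  ],
  "dr": [
    [0,0,0],
    [0,0,0],
    [0,0,0],
    [0,0,0],
    [0,0,0]
  ]
}}

```text
time: 15.75
position: [0.5186, -0.1864, 0.1419]
eef_rot: [-0.0, 0.958, 0.286, -0.001]
wrist_force: [0.7, -0.4, -1.8]
width: 0.0097
gripper_force: 89.0
```

Emit:
{"fn": "send_rows", "kwargs": {
  "xyz": [
    [0,0,-0.004],
    [0,0,-0.004],
    [0,0,-0.004],
    [0,0,-0.003],
    [0,0,0]
  ],
  "dr": [
    [0,0,0],
    [0,0,0],
    [0,0,0],
    [0,0,0],
    [0,0,0]
  ]
}}

```text
time: 16.17
position: [0.5193, -0.1867, 0.1282]
eef_rot: [0.0, 0.958, 0.286, 0.0]
wrist_force: [-0.3, -0.1, -2.4]
width: 0.01
gripper_force: 89.2
```

```bash
python3 st.py
```

```text
16.1667 [ 0.51927585 -0.18668619  0.12818821] yawY -0.990494153691483 q7 -0.5554830181989491 [-0.26832099 -0.07371284 -2.3763692 ] [-0.20261456  0.07039002  0.02640607] 0.010035955144255274
```

Emit:
{"fn": "send_rows", "kwargs": {
  "xyz": [
    [0,-0.001,-0.002],
    [0,0,-0.002],
    [0,0,-0.0025],
    [0,0,0],
    [0,0,0]
  ],
  "dr": [
    [0,0,0],
    [0,0,0],
    [0,0,0],
    [0,0,0],
    [0,0,0]
  ]
}}

```text
time: 16.58
position: [0.5189, -0.1874, 0.1212]
eef_rot: [-0.0, 0.958, 0.286, -0.0]
wrist_force: [-0.5, -0.9, -1.6]
width: 0.0093
gripper_force: 88.7
```

Emit:
{"fn": "send_rows", "kwargs": {
  "xyz": [
    [0,0,0],
    [0,0,0],
    [0,0,0],
    [0,0,0],
    [0,0,0]
  ],
  "dr": [
    [0,0,-0.05],
    [0,0,-0.05],
    [0,0,-0.05],
    [0,0,-0.05],
    [0,0,0]
  ]
}}

```text
time: 17.0
position: [0.5191, -0.1874, 0.1215]
eef_rot: [0.0, 0.982, 0.188, -0.0]
wrist_force: [0.7, -1.5, -1.9]
width: 0.0097
gripper_force: 88.4
```

```bash
python3 st.py
```

```text
17.0 [ 0.51906889 -0.18739069  0.12148717] yawY -1.192533059330235 q7 -0.7129905485080744 [ 0.73075657 -1.51703211 -1.9173181 ] [-0.29471867  0.06637902 -0.0319762 ] 0.009734315299674157
```

Emit:
{"fn": "send_rows", "kwargs": {
  "xyz": [
    [0,0,0],
    [0,0,0],
    [0,0,0],
    [0,0,0],
    [0,0,0]
  ],
  "dr": [
    [0,0,-0.05],
    [0,0,-0.05],
    [0,0,0],
    [0,0,0],
    [0,0,0]
  ]
}}

```text
time: 17.42
position: [0.5191, -0.1874, 0.1215]
eef_rot: [0.0, 0.99, 0.141, 0.0]
wrist_force: [-1.2, -1.4, -1.3]
width: 0.01
gripper_force: 88.6
```

```bash
python3 st.py
```

```text
17.4167 [ 0.51910272 -0.1874348   0.12152041] yawY -1.2875081891471352 q7 -0.7888635059415288 [-1.15315898 -1.40642679 -1.26429524] [-0.29241041  0.14042573  0.0444899 ] 0.009989767797265776
```

Emit:
{"fn": "send_rows", "kwargs": {
  "xyz": [
    [0,0,0],
    [0,0,0],
    [0,0,0],
    [0,0,0],
    [0,0,0]
  ],
  "dr": [
    [0,0,-0.04],
    [0,0,-0.04],
    [0,0,-0.02],
    [0,0,0],
    [0,0,0]
  ]
}}

```text
time: 17.83
position: [0.5191, -0.1875, 0.1215]
eef_rot: [0.0, 0.996, 0.091, 0.0]
wrist_force: [-0.6, -1.5, -1.5]
width: 0.0096
gripper_force: 89.4
```

```bash
python3 st.py
```

```text
17.8333 [ 0.51910397 -0.1874693   0.12153783] yawY -1.3881929395492445 q7 -0.8691838758429963 [-0.58366196 -1.4913315  -1.52411292] [-0.33492347  0.21299862  0.1305334 ] 0.009589196536212385
```

Emit:
{"fn": "send_rows", "kwargs": {
  "xyz": [
    [0,0,0],
    [0,0,0],
    [0,0,0],
    [0,0,0],
    [0,0,0]
  ],
  "dr": [
    [0,0,-0.04],
    [0,0,-0.04],
    [0,0,-0.02],
    [0,0,0],
    [0,0,0]
  ]
}}

```text
time: 18.25
position: [0.5191, -0.1874, 0.1215]
eef_rot: [0.0, 0.999, 0.041, -0.0]
wrist_force: [-1.3, -2.0, -1.7]
width: 0.0094
gripper_force: 89.4
```

```bash
python3 st.py
```

```text
18.25 [ 0.51905959 -0.18738955  0.12148704] yawY -1.4882625049144043 q7 -0.9488805944086854 [-1.2878267  -1.97324619 -1.65000982] [-0.32452962  0.236204    0.26592569] 0.009435235340541099
```

Emit:
{"fn": "send_rows", "kwargs": {
  "xyz": [
    [0,0,0],
    [0,0,0],
    [0,0,0],
    [0,0,0],
    [0,0,0]
  ],
  "dr": [
    [0,0,-0.04],
    [0,0,-0.04],
    [0,0,-0.02],
    [0,0,0],
    [0,0,0]
  ]
}}

```text
time: 18.67
position: [0.5191, -0.1874, 0.1215]
eef_rot: [0.0, 1.0, -0.009, -0.0]
wrist_force: [-1.3, -1.1, -0.9]
width: 0.0099
gripper_force: 89.4
```

```bash
python3 st.py;  python3 - <<'E'
from h import *
w=imaging.read_camera("wrist");np.savez("w10.npz",**w)
g=w["image"].max(2)
for row in (225,240,255,270,290,300):
        x=np.where(g[row,255:307]<60)[0]+255; print(row,x.min(),x.max(),(x.min()+x.max())/2)
E
```

```text
18.6667 [ 0.51908286 -0.18738016  0.12148242] yawY -1.5883109405876583 q7 -1.0283413383694369 [-1.25566496 -1.12150479 -0.89088192] [-0.38754877  0.29148834  0.21082608] 0.00985001646440363
225 263 291 277.0
240 264 292 278.0
255 267 291 279.0
270 265 293 279.0
290 255 305 280.0
300 255 306 280.5
```

Torque peaked near 0.27 N·m and is falling again, as it would if the screw were at its stop and the hex were riding over. I'll lift out and measure the hex angle numerically. If it is unchanged from 33.3°, the screw is home.

Emit:
{"fn": "send_rows", "kwargs": {
  "xyz": [
    [0,0,0.008],
    [0,0,0.012],
    [0,0,0.015],
    [0,0,0.018],
    [0,0,0]
  ],
  "dr": [
    [0,0,0],
    [0,0,0],
    [0,0,0],
    [0,0,0],
    [0,0,0]
  ]
}}

```text
time: 19.13
position: [0.5204, -0.1879, 0.1775]
eef_rot: [0.0, 1.0, -0.009, 0.002]
wrist_force: [0.5, -0.4, -1.3]
width: 0.009
gripper_force: 96.8
```

Emit:
{"fn": "send_rows", "kwargs": {
  "xyz": [
    [-0.02,0,0.002],
    [-0.02,0,0],
    [-0.02,0,0],
    [0,0,0],
    [0,0,0]
  ],
  "dr": [
    [0,0,0],
    [0,0,0],
    [0,0,0],
    [0,0,0],
    [0,0,0]
  ]
}}

```text
time: 19.55
position: [0.4587, -0.1872, 0.1766]
eef_rot: [-0.0, 1.0, -0.01, 0.0]
wrist_force: [0.1, 0.4, -2.0]
width: 0.0093
gripper_force: 96.1
```

```bash
cat > hx.py <<'E'
from h import *
def hexa(r):
    c=proj(r,[[.5172,-.1888,.055]])[0]; x,y=(c-32).astype(int)
    g=cv2.resize(cv2.cvtColor(r["image"],cv2.COLOR_BGR2GRAY)[y:y+64,x:x+64],None,fx=9,fy=9,interpolation=cv2.INTER_CUBIC)
    for th in (120,140,160):
        m=(g<th).astype(np.uint8)
        n,l,st,ce=cv2.connectedComponentsWithStats(m)
        k=[i for i in range(1,n) if 6000<st[i,4]<60000 and st[i,0]>0 and st[i,0]+st[i,2]<576 and np.hypot(*(ce[i]-288))<90 and st[i,2]<280]
        for i in k:
            ct=max(cv2.findContours((l==i).astype(np.uint8),0,1)[0],key=cv2.contourArea)
            ct=cv2.convexHull(ct); mk=cv2.drawContours(np.zeros_like(m),[ct],-1,1,-1)
            p=np.argwhere(mk)[:,::-1]
            P=ray(r,p/9+[x,y],.048)[:,:2]; d=(P-P.mean(0)); z=d[:,0]+1j*d[:,1]
            print(th,"ctr",P.mean(0).round(4),"6-fold vertex deg",round(np.degrees(np.angle((z**6).sum()))/6,1),"strength",round(abs((z**6).sum())/(abs(z)**6).sum(),3))
E
python3 - <<'E'
from hx import *
hexa(dict(np.load("w9.npz")))
w=imaging.read_camera("wrist");np.savez("w11.npz",**w);print("now");hexa(w)
E
python3 st.py
```

```text
120 ctr [ 0.517  -0.1877] 6-fold vertex deg 3.8 strength 0.207
140 ctr [ 0.5173 -0.1882] 6-fold vertex deg 3.9 strength 0.207
160 ctr [ 0.5173 -0.1882] 6-fold vertex deg 3.7 strength 0.196
now
120 ctr [ 0.5171 -0.1895] 6-fold vertex deg 2.6 strength 0.209
140 ctr [ 0.5172 -0.1895] 6-fold vertex deg 2.6 strength 0.205
160 ctr [ 0.5173 -0.1895] 6-fold vertex deg 2.6 strength 0.201
19.6 [ 0.45939761 -0.18724213  0.1765568 ] yawY -1.5896195861521338 q7 -1.0523033249181317 [ 0.32683062  0.80248575 -2.10861501] [ 0.01824182 -0.0297123  -0.04213083] 0.009227177758131585
```

The hex angle has not changed (2.6° against 3.8°) although the key was pushed 0.6 rad further at 0.27 N·m, above the screw's friction. So the screw is home. Next, I return the key to the free hole. The current yaw is half a turn from the pick yaw, so no turning is needed.

Emit:
{"fn": "send_rows", "kwargs": {
  "xyz": [
    [0.004,0.01,0.02],
    [0.004,0.025,0.01],
    [0.004,0.025,0],
    [0.004,0.025,0],
    [0.004,0.025,0]
  ],
  "dr": [
    [0,0,0],
    [0,0,0],
    [0,0,0],
    [0,0,0],
    [0,0,0]
  ]
}}

```text
time: 20.02
position: [0.4799, -0.0759, 0.2065]
eef_rot: [-0.0, 1.0, -0.009, 0.0]
wrist_force: [1.0, -0.9, -1.9]
width: 0.0093
gripper_force: 96.1
```

Emit:
{"fn": "send_rows", "kwargs": {
  "xyz": [
    [0.004,0.03,0],
    [0.004,0.03,0],
    [0.003,0.027,0],
    [0,0.02,0],
    [0,0,0]
  ],
  "dr": [
    [0,0,0],
    [0,0,0],
    [0,0,0],
    [0,0,0],
    [0,0,0]
  ]
}}

```text
time: 20.43
position: [0.4907, 0.0343, 0.206]
eef_rot: [-0.001, 1.0, -0.007, -0.0]
wrist_force: [-0.2, 0.5, -1.8]
width: 0.0091
gripper_force: 95.8
```

```bash
python3 st.py
python3 - <<'E'
from h import *
# shaft tip vs hole in scene view: shaft = bright low-sat column below the bar
t=imaging.read_camera("scene");np.savez("s12.npz",**t)
s=bot.get_state()["position"]
tip=[s[0],s[1],s[2]-.088]
print("tip px pred",proj(t,[tip]),"mid shaft pred",proj(t,[[s[0],s[1],s[2]-.05]]),"hole px",proj(t,[[.4905,.0285,.08]]))
u,v=proj(t,[[s[0],s[1],s[2]-.06]])[0].astype(int)
g=cv2.cvtColor(t["image"],cv2.COLOR_BGR2HSV)
for dv in (-4,0,4,8): print(v+dv,u-16,g[v+dv,u-16:u+17,1].tolist(),)
E
```

```text
20.4333 [0.49071756 0.03432672 0.20604623] yawY -1.58424955072676 q7 -1.5622004235695435 [-0.18206088  0.53251719 -1.77114993] [-0.00043165  0.04775431 -0.01311699] 0.009051796603243614
tip px pred [[284.34766799 222.11918618]] mid shaft pred [[284.25945879 206.09553658]] hole px [[285.32349393 237.20070644]]
206 268 [235, 233, 235, 240, 237, 242, 239, 236, 236, 200, 91, 19, 17, 16, 16, 16, 16, 16, 42, 124, 152, 59, 20, 17, 19, 18, 18, 17, 18, 18, 17, 16, 18]
210 268 [235, 233, 235, 238, 235, 234, 232, 236, 234, 203, 88, 18, 14, 12, 12, 12, 12, 12, 14, 6, 7, 18, 17, 14, 16, 15, 17, 17, 17, 17, 16, 18, 19]
214 268 [235, 228, 235, 230, 232, 240, 232, 231, 228, 198, 92, 23, 17, 16, 17, 16, 16, 16, 14, 15, 0, 27, 24, 13, 26, 24, 22, 12, 24, 13, 26, 23, 36]
218 268 [209, 213, 209, 195, 152, 103, 59, 26, 21, 18, 17, 17, 17, 16, 17, 16, 16, 16, 16, 7, 17, 24, 27, 13, 12, 26, 26, 36, 26, 13, 26, 13, 0]
```

Emit:
{"fn": "send_rows", "kwargs": {
  "xyz": [
    [0,-0.004,-0.01],
    [0,0,-0.015],
    [0,0,-0.015],
    [0,0,-0.01],
    [0,0,0]
  ],
  "dr": [
    [0,0,0],
    [0,0,0],
    [0,0,0],
    [0,0,0],
    [0,0,0]
  ]
}}

```text
time: 20.9
position: [0.4892, 0.0243, 0.1544]
eef_rot: [0.001, 1.0, -0.01, -0.001]
wrist_force: [-0.2, 0.3, -3.0]
width: 0.0089
gripper_force: 96.0
```

Emit:
{"fn": "send_rows", "kwargs": {
  "xyz": [
    [0,0,-0.01],
    [0,0,-0.01],
    [0,0,-0.012],
    [0,0,-0.012],
    [0,0,0]
  ],
  "dr": [
    [0,0,0],
    [0,0,0],
    [0,0,0],
    [0,0,0],
    [0,0,0]
  ]
}}

```text
time: 21.32
position: [0.4891, 0.0254, 0.1105]
eef_rot: [0.0, 1.0, -0.01, -0.001]
wrist_force: [-0.7, 1.2, -3.7]
width: 0.0092
gripper_force: 95.7
```

Emit:
{"fn": "send_rows", "kwargs": {
  "xyz": [
    [0.001,0.004,0],
    [0,0,-0.005],
    [0,0,-0.004],
    [0,0,-0.003],
    [0,0,0]
  ],
  "dr": [
    [0,0,0],
    [0,0,0],
    [0,0,0],
    [0,0,0],
    [0,0,0]
  ]
}}

```text
time: 21.73
position: [0.4909, 0.0296, 0.1001]
eef_rot: [0.0, 1.0, -0.01, -0.0]
wrist_force: [0.2, -1.2, -1.9]
width: 0.0091
gripper_force: 95.7
```

Emit:
{"fn": "send_rows", "kwargs": {
  "xyz": [
    [0,0,-0.0015],
    [0,0,0],
    [0,0,0],
    [0,0,0],
    [0,0,0]
  ],
  "dr": [
    [0,0,0],
    [0,0,0],
    [0,0,0],
    [0,0,0],
    [0,0,0]
  ]
}}

```text
time: 22.15
position: [0.4912, 0.0296, 0.0991]
eef_rot: [-0.0, 1.0, -0.01, 0.0]
wrist_force: [-0.2, -0.6, -1.6]
width: 0.0093
gripper_force: 95.7
```

Emit:
{"fn": "send_rows", "kwargs": {
  "xyz": [
    [0,0,-0.0015],
    [0,0,-0.001],
    [0,0,0],
    [0,0,0],
    [0,0,0]
  ],
  "dr": [
    [0,0,0],
    [0,0,0],
    [0,0,0],
    [0,0,0],
    [0,0,0]
  ]
}}

```text
time: 22.57
position: [0.4913, 0.0297, 0.0966]
eef_rot: [-0.0, 1.0, -0.01, 0.0]
wrist_force: [1.0, 1.6, 2.8]
width: 0.0091
gripper_force: 98.0
```

Emit:
{"fn": "send_rows", "kwargs": {
  "xyz": [
    [0,0,0],
    [0,0,0],
    [0,0,0],
    [0,0,0],
    [0,0,0]
  ],
  "dr": [
    [0,0,0],
    [0,0,0],
    [0,0,0],
    [0,0,0],
    [0,0,0]
  ],
  "fingers": 0.06
}}

```text
time: 22.98
position: [0.491, 0.0295, 0.0965]
eef_rot: [0.0, 1.0, -0.01, -0.0]
wrist_force: [-0.7, -0.2, 0.8]
width: 0.0598
gripper_force: 0.0
```

Emit:
{"fn": "send_rows", "kwargs": {
  "xyz": [
    [0,0,0],
    [0,0,0],
    [0,0,0],
    [0,0,0],
    [0,0,0]
  ],
  "dr": [
    [0,0,0],
    [0,0,0],
    [0,0,0],
    [0,0,0],
    [0,0,0]
  ]
}}

```text
time: 23.4
position: [0.4911, 0.0296, 0.0965]
eef_rot: [-0.0, 1.0, -0.01, -0.0]
wrist_force: [-0.2, -0.4, -0.8]
width: 0.0599
gripper_force: 0.0
```

Emit:
{"fn": "send_rows", "kwargs": {
  "xyz": [
    [0,0,0.015],
    [0,0,0.025],
    [0,0,0.03],
    [0,0,0.03],
    [0,0,0]
  ],
  "dr": [
    [0,0,0],
    [0,0,0],
    [0,0,0],
    [0,0,0],
    [0,0,0]
  ]
}}

```text
time: 23.82
position: [0.4932, 0.0295, 0.201]
eef_rot: [-0.001, 1.0, -0.01, 0.003]
wrist_force: [-0.2, 0.3, 1.0]
width: 0.0599
gripper_force: 0.0
```

```bash
python3 st.py
python3 - <<'E'
from h import *
w=imaging.read_camera("wrist");np.savez("w13.npz",**w);t=imaging.read_camera("top")
v=cv2.cvtColor(w["image"],cv2.COLOR_BGR2HSV);c=proj(w,[[.4905,.0295,.124]])[0].astype(int);print(c)
dark=((v[...,2]<70)*255).astype(np.uint8)
blobs(w,dark,.124,(c[0]-40,max(c[1]-70,0),c[0]+40,c[1]+70))
tv=cv2.cvtColor(t["image"],cv2.COLOR_BGR2HSV);print("thick");blobs(t,((tv[...,2]<60)*255).astype(np.uint8),.124,(180,205,228,262))
E
```

```text
23.8167 [0.49318576 0.02951304 0.20104733] yawY -1.590568349683132 q7 -1.5480866011656327 [-0.16414828  0.25791154  1.03590524] [-0.03038844 -0.05093829  0.00942842] 0.059914419972284964
[279 213]
px (270, 165, 18, 88) ctr mm 493.6 30.0 size 14.5 78.7 long yaw 3.128
thick
```

```bash
python3 -c "
from workcell import bot
print(bot.sign_off())"
```

```text
the job is handed in; nothing more can be done
None
```

I turned the screw until it stopped turning and put the slim key back upright in its hole, about 3.5 mm from the hole's centre; the job is handed in. That the screw is fully home is inferred, not read directly: the socket hex stayed put when I pushed the key 0.6 rad further. My last check that the thick key hadn't moved found nothing to measure, and I did not check the flask, bottle and phone again, though I felt no contact with any of them.

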